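# Open an earth-link box with the blade key

## Task

Open the earth-link box for inspection: take the blade key from its rack, use it to turn both captive screws anticlockwise to their stops so that the red wings come off the cover, and hang the key back in the rack. Then raise the far edge of the cover by its black handle, draw its near edge out from under the lip, and lay the cover gently, handle up, on the middle of the cork mat. Do not push on the box or its screws with the fingers, and leave the other things on the table alone.

Things in the scene. Friction and masses are not known exactly. Their poses are not given: they have to be found in the camera images.
- box: Sage-green steel earth-link box, fixed, lying on its back; origin on the table. It spans x -95 to +85 mm and y +-95 mm; x points from the lip (robot's side) to the screws (far side), z up. The loose cover closes its open top: underside 60 mm high, x -85 to +47 mm, y +-80 mm. Ribs 63 mm high run along the cover's sides, so it cannot slide out level: see lip and stop.
- lip (a point): Middle of the free lower edge of the fixed lip on the robot's side of the box (box frame -75, 0, 70 mm). The lip is 4 mm thick and hangs over the cover's near edge by 10 mm, over the whole width, with 6 mm of play above the cover. To come out, the cover's far edge is raised 12 mm or more (0.1 rad; 0.25 rad is free), then the cover is drawn 15 mm or more towards the box's +x and lifted.
- stop (a point): Top middle of the fixed stop block (5 mm by 40 mm) just beyond the cover's far edge (box frame 52, 0, 70 mm); the cover's top is 64 mm high there, so its far edge must rise over this block.
- screw_left (a joint): Turn (rad) of the captive quarter-turn screw at the box's +y side, growing anticlockwise from above. 0 to 0.25 at the start: its red wing (28 mm from axis to tip, 9 mm wide) points to the box's -x, over the cover. At the stop, 1.5, it points to the box's -y, off the cover; from 1.25 on the cover is free. It stays where it is left; turning takes about 0.06 N m.
- screw_right (a joint): The same for the equal screw at the box's -y side.
- screw_left_slot (a point): Centre of the floor of the slot in the left screw's brass head (25 mm across), on its axis, 72 mm above the table (box frame 63, 55, 72 mm). The slot runs along this frame's x axis (the line of the wing), is 8 mm wide, 11 mm deep, open at both ends; its upper 5 mm flare out to about 16 mm. The frame turns with the screw.
- screw_right_slot (a point): The same for the right screw (box frame 63, -55, 72 mm).
- cover_grip (a point): Centre of the bar of the black bow handle in the middle of the loose pale-green cover, a plate 132 mm (x) by 160 mm (y) by 4 mm, 0.35 kg; this point is 32 mm above its underside. The bar runs along y, 84 mm long, 13 mm wide, 14 mm high, legs at y +-37 mm, 21 mm free under it. x points to the screws while the cover is on the box.
- key_grip (a point): Centre of the blue crossbar of the loose T-shaped blade key, about 0.16 kg: the bar is 80 mm long (along x), 16 mm thick (y) and 30 mm high (z up when hanging). Below it a 12 mm round shank leads to a flat blade whose tip is 100 mm under this point.
- key_tip (a point): Middle of the lower end of the key's blade. The blade is 20 mm wide along the key's x (parallel to the bar) and 5 mm thick, its last 4 mm thinned to 18 by 3 mm; in a slot it has about 0.15 rad of play.
- rack: Fixed key rack; origin on the table under its centre. On a base 100 by 80 by 8 mm stand two grey posts with level tops 100 mm high, each 20 mm (x) by 40 mm (y), centred at x +-32 mm; the 44 mm gap between is open to the sides and above. The key hangs with its shank in the gap and its bar along x across both tops: key_grip is then 115 mm above the table.
- mat: Fixed cork mat 170 mm (x) by 200 mm (y), 6 mm thick, origin under its centre on the table.
- clamp: Loose brass clamp, 50 by 50 by 32 mm; a bystander.
- carton: Loose yellow carton, 70 by 110 by 50 mm; a bystander.
- terminal: Loose chrome air terminal on a blue foot, 64 mm across and 190 mm tall; a bystander.
Not all that is in view belongs to the job. Leave any pink look-alike of the part that bears cover_grip alone. There is more than one size of the rack; the job needs the smaller.

How it is judged:
By the outcome, as a careful person would: the job done as asked, in the order asked, and still so for the second after the job is handed in, with the robot touching nothing.
It also fails if it takes over 72 s, if anything falls off the work surface, if the arm or the gripper's body presses on something with over 40 N, if the wrist force passes 120 N, or if a joint passes its speed limit or range.

## Robot

A 7-joint arm with a two-finger parallel gripper is mounted at the origin on the work surface. World frame = base frame: x ahead of the robot, y to its left, z up, the work surface at z = 0. Lengths are in m, angles in rad, forces in N, time in s.
With the tool pointing down it reaches from about 0.4 to 0.925 m from the base axis. Payload 4.1 kg.
Tool frame: the origin (TCP) lies at the very end of the fingers, on their centre line; the grasp point (between the pads) lies 19 mm behind it; z points along the fingers, y is the line along which they close (so a half turn about z gives the same grasp; the last joint's range is limited). The gripper opens to 85 mm and grips with 20 to 120 N. Pads are 22 mm wide; open, the fingers measure 114 mm over their backs; the gripper's body (76 mm by 85 mm) begins 54 mm behind the grasp point. The pads swing forward as they close: fully open they stand 13 mm farther back than shut.
Start: joints at [1.005, 0.398, 0.045, 1.537, -0.019, 1.207, -0.051], TCP at [0.293, -0.58, 0.231] pointing down, gripper open.
Joint ranges: [-2.82, 2.82], [-0.49, 2.23], [-1.37, 1.46], [0, 2.46], [-1.36, 4.5], [0.23, 2], [-2.94, 2.94]. Speed limits (rad/s): [2.57, 2.57, 3.14, 3.14, 3.14, 3.14, 3.14].

## Interface

Orientations are given as a unit quaternion [x, y, z, w].
In Python, from cell import * gives the robot as it stands.
- The arm moves only by the tool send_rows, never from a script. Its argument "rows" is a list of rows, each an object of numbers: "x", "y", "z": the shift along the tool's x, y, z in mm; "ax", "ay", "az": the turn, a rotation vector about the tool's x, y, z in rad. In form: [{"x": .., "y": .., "z": .., "ax": .., "ay": .., "az": ..}, ...]. A call has 1 to 8 rows; each row shifts and turns the commanded pose from where the row before left it, along the tool's axes as they then stand; what a row does not reach is not made up. A row lasts 1/10 s, in which the tool goes at most 50 mm and 8.59 degrees, less where a joint would pass 70% of its speed; a pose out of reach is approached as far as the arm can. A call is refused whole if a number of a shift passes 50 or a number of a turn 0.15, either way. A call with a gripper value outside its range is refused whole. "claw" is the closure, from -1 (fully open) to 1 (shut), set as the call begins (left out, the last holds). The fingers move at their own pace and stop on an object; "squeeze" is the grip in N (left out, the last holds). Time passes only in rows, so rows that do not move let the fingers close. It gives the time, the measured TCP pose, the force, the opening and the grip force at its end, in the units of the state.
- state(): the state, without advancing time (a new reading comes with each control period).
- capture(name): name is "side" or "top" or "wrist"; returns a dict with "frame" (420x560x3 uint8, red, green, blue), "fx", "fy", "cx", "cy" (pixels), "distortion" ([k1, k2, p1, p2, k3] as OpenCV has them; the pictures are not rectified), "origin" and "rotation" of the camera in the world. Camera axes: x right, y down, z forward; pixel columns grow to the right and rows downward; lengths in m; the calibration is good to about 2 mm. A picture is of the moment at which its call begins. There is no depth.
- close_job(): hands the job in; it is judged then, once.
The state is a dict: "clock": time; "q": joint angles; "dq": joint speeds; "joint_torque": joint torques, N m; "tcp_pos": TCP position; "ee_rot": TCP orientation; "force": force on the tool from outside, world axes, zero at the start; "ft_torque": the same for the moment, N m; "opening": finger opening in m; "finger_force": force on a finger pad.
Only numpy, scipy, OpenCV 4.12 (cv2) and the standard library are available. Lean on these libraries where they do the work, as an engineer would, in place of code of your own. Each camera call takes 0.05 s, during which the arm holds its last target. There are 200 camera calls.

## Working session

There is one attempt and no reset: what is moved stays moved. The work goes in short steps, Python scripts to look and compute and a tool call to move; the robot and the scene stay as the last step left them, time stands still between calls to the robot, and variables do not carry over. Pictures are saved under pics/ and viewed, at most 10 in all, crops included, and the job is handed in when it is done.

Besides the shell and the picture viewer there is one more tool, called after "Call:" by a JSON object that holds its "name" and its "arguments", one argument or row to a line. send_rows: Moves the arm, as the interface text tells. Its arguments: {"type":"object","properties":{"rows":{"type":"array"},"claw":{"type":"number"},"squeeze":{"type":"number"}},"required":["rows"]}

```bash
ls; mkdir -p pics; python3 - <<'E'
from cell import *
import cv2,numpy as np,pickle
s=state();print(s['clock'],s['tcp_pos'],s['ee_rot'],s['opening'],s['force'])
for n in ['top','side']:
    c=capture(n);pickle.dump(c,open(f'pics/{n}0.pkl','wb'))
    cv2.imwrite(f'pics/{n}0.png',c['frame'][:,:,::-1]);print(n,c['origin'],np.round(c['rotation'],3).tolist(),c['fx'],c['distortion'])
E
```

```text
pics
0.0 [ 0.2922704  -0.57990887  0.23026302] [ 9.72873289e-01  2.31336667e-01 -2.78228158e-04 -9.13005035e-04] 0.08530805545089162 [-0.06458867  0.35097083 -0.05075921]
top [0.43164075 0.11401863 1.20511563] [0.709, -0.704, 0.038, -0.031] 397.1530091719359 [-0.0066227  0.         0.         0.         0.       ]
side [0.31504971 0.92212942 1.06763522] [-0.113, 0.926, -0.358, 0.048] 410.8636223078756 [0.02783381 0.         0.         0.         0.        ]
```

View pics/top0.png

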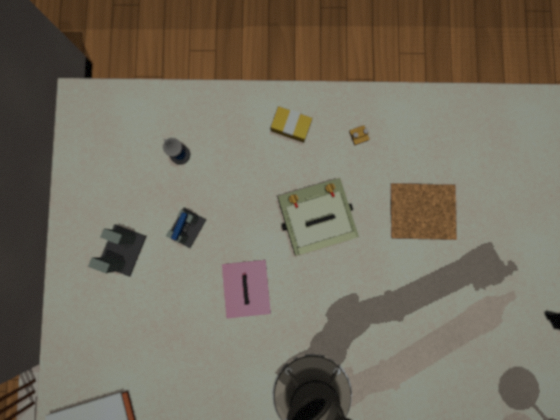

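View pics/side0.png

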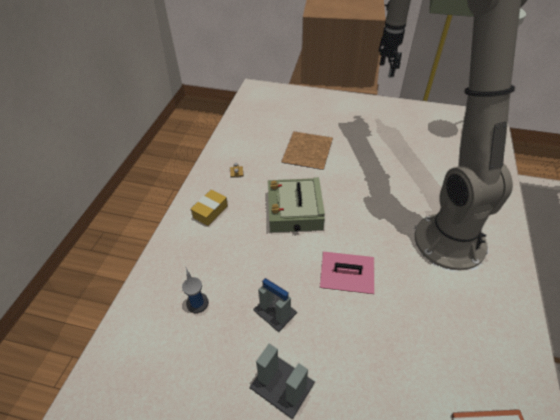

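Top view: key and small rack at (185,225), box at (317,217) with handle (320,220) and screws (294,199) and (330,188), mat at (424,211). Side view: key bar at (275,289).

```bash
cat > h.py <<'E'
import cv2,numpy as np,pickle
from scipy.spatial.transform import Rotation as R
def rays(c,px):
    K=np.array([[c['fx'],0,c['cx']],[0,c['fy'],c['cy']],[0,0,1]])
    u=cv2.undistortPoints(np.array(px,float).reshape(-1,1,2),K,np.array(c['distortion'],float)).reshape(-1,2)
    return np.c_[u,np.ones(len(u))]@np.array(c['rotation']).T
def onplane(c,px,z):
    d=rays(c,px);o=np.array(c['origin']);return o+d*((z-o[2])/d[:,2])[:,None]
def proj(c,P):
    K=np.array([[c['fx'],0,c['cx']],[0,c['fy'],c['cy']],[0,0,1]]);r=np.array(c['rotation']).T
    return cv2.projectPoints(np.array(P,float).reshape(-1,1,3),cv2.Rodrigues(r)[0],-r@np.array(c['origin']),K,np.array(c['distortion'],float))[0].reshape(-1,2)
def tri(c1,p1,c2,p2):
    d1=rays(c1,[p1])[0];d2=rays(c2,[p2])[0];o1=np.array(c1['origin']);o2=np.array(c2['origin'])
    t=np.linalg.lstsq(np.c_[d1,-d2],o2-o1,rcond=None)[0];a=o1+t[0]*d1;b=o2+t[1]*d2
    return (a+b)/2,np.linalg.norm(a-b)
def blobs(c,lo,hi,roi=None,amin=10):
    h=cv2.cvtColor(c['frame'],cv2.COLOR_RGB2HSV);m=cv2.inRange(h,lo,hi)
    if roi: k=np.zeros_like(m);x0,y0,x1,y1=roi;k[y0:y1,x0:x1]=1;m=m*k
    cs=[q for q in cv2.findContours(m,cv2.RETR_EXTERNAL,cv2.CHAIN_APPROX_NONE)[0] if cv2.contourArea(q)>=amin]
    return sorted(cs,key=cv2.contourArea,reverse=True)
def cen(q): m=cv2.moments(q);return (m['m10']/m['m00'],m['m01']/m['m00'])
def load(n): return pickle.load(open(f'pics/{n}.pkl','rb'))
def snap(n,name):
    from cell import capture
    c=capture(n);pickle.dump(c,open(f'pics/{name}.pkl','wb'));cv2.imwrite(f'pics/{name}.png',c['frame'][:,:,::-1]);return c
E
python3 - <<'E'
from h import *
t,s=load('top0'),load('side0')
kt=blobs(t,(100,120,40),(130,255,255),(165,200,210,250));ks=blobs(s,(100,120,40),(130,255,255),(250,270,300,310))
for n,c,k,z in(('t',t,kt,.13),('s',s,ks,.125)):
    for q in k: print('key',n,cv2.contourArea(q),cen(q),onplane(c,[cen(q)],z),onplane(c,cv2.boxPoints(cv2.minAreaRect(q)),z)[:,:2].round(4).tolist())
print(tri(t,cen(kt[0]),s,cen(ks[0])))
m=blobs(t,(5,80,40),(25,255,255),(380,170,470,250),500)
for q in m: print('mat',cen(q),onplane(t,[cen(q)],.006),onplane(t,cv2.boxPoints(cv2.minAreaRect(q)),.006)[:,:2].round(4).tolist())
ht=blobs(t,(0,0,0),(179,255,50),(300,205,340,232));hs=blobs(s,(0,0,0),(179,255,50),(285,175,312,212))
for n,c,k in(('t',t,ht),('s',s,hs)):
    for q in k: print('handle',n,cv2.contourArea(q),cen(q),onplane(c,[cen(q)],.096),onplane(c,cv2.boxPoints(cv2.minAreaRect(q)),.096)[:,:2].round(4).tolist())
g=blobs(t,(25,25,60),(60,255,255),(265,170,370,265),300)
for q in g: print('box',cv2.contourArea(q),onplane(t,cv2.boxPoints(cv2.minAreaRect(q)),.07)[:,:2].round(4).tolist())
b=blobs(t,(0,110,50),(24,255,255),(280,178,345,212),3)
for q in b: print('screw',cv2.contourArea(q),cen(q),onplane(t,[cen(q)],.08))
E
```

```text
Traceback (most recent call last):
  File "h.py", line 8, in onplane
    d=rays(c,px);o=np.array(c['origin']);return o+d*((z-o[2])/d[:,2])[:,None]
  File "h.py", line 6, in rays
    return np.c_[u,np.ones(len(u))]@np.array(c['rotation']).T
           ~~~~~~~~~~~~~~~~~~~~~~~~^~~~~~~~~~~~~~~~~~~~~~~~~~
ValueError: matmul: Input operand 1 has a mismatch in its core dimension 0, with gufunc signature (n?,k),(k,m?)->(n?,m?) (size 4 is different from 3)
```

```bash
sed -i "s/np.array(c\['rotation'\])/R.from_quat(c['rotation']).as_matrix()/g" h.py
cat > m0.py <<'E'
from h import *
t,s=load('top0'),load('side0')
kt=blobs(t,(100,120,40),(130,255,255),(165,200,210,250));ks=blobs(s,(100,120,40),(130,255,255),(250,270,300,310))
for n,c,k,z in(('t',t,kt,.13),('s',s,ks,.125)):
    for q in k: print('key',n,cv2.contourArea(q),cen(q),onplane(c,[cen(q)],z),onplane(c,cv2.boxPoints(cv2.minAreaRect(q)),z)[:,:2].round(4).tolist())
print(tri(t,cen(kt[0]),s,cen(ks[0])))
m=blobs(t,(5,80,40),(25,255,255),(380,170,470,250),500)
for q in m: print('mat',cen(q),onplane(t,[cen(q)],.006),onplane(t,cv2.boxPoints(cv2.minAreaRect(q)),.006)[:,:2].round(4).tolist())
ht=blobs(t,(0,0,0),(179,255,50),(300,205,340,232));hs=blobs(s,(0,0,0),(179,255,50),(285,175,312,212))
for n,c,k in(('t',t,ht),('s',s,hs)):
    for q in k: print('handle',n,cv2.contourArea(q),cen(q),onplane(c,[cen(q)],.096),onplane(c,cv2.boxPoints(cv2.minAreaRect(q)),.096)[:,:2].round(4).tolist())
g=blobs(t,(25,25,60),(60,255,255),(265,170,370,265),300)
for q in g: print('box',cv2.contourArea(q),onplane(t,cv2.boxPoints(cv2.minAreaRect(q)),.07)[:,:2].round(4).tolist())
b=blobs(t,(0,110,50),(24,255,255),(280,178,345,212),3)
for q in b: print('screw',cv2.contourArea(q),cen(q),onplane(t,[cen(q)],.08))
E
python3 m0.py
```

```text
key t 139.0 (178.96043165467626, 225.63908872901678) [[0.48187001 0.37264348 0.13      ]] [[0.4507, 0.3948], [0.5208, 0.3692], [0.514, 0.3517], [0.444, 0.3775]]
key s 162.0 (275.0051440329218, 288.99074074074076) [[0.47804979 0.37950533 0.125     ]] [[0.5179, 0.3747], [0.513, 0.3542], [0.4405, 0.3836], [0.446, 0.4032]]
(array([0.48090461, 0.37537237, 0.11753558]), np.float64(0.0031307461233613483))
mat (423.03815525917236, 211.0752845766769) [[ 0.53717374 -0.33712396  0.006     ]] [[0.4568, -0.2329], [0.6235, -0.2412], [0.6194, -0.4459], [0.4524, -0.4348]]
handle t 59.5 (319.5350140056022, 219.8627450980392) [[ 0.50241067 -0.0113449   0.096     ]] [[0.4948, 0.0279], [0.5183, -0.0478], [0.51, -0.0502], [0.4864, 0.0253]]
handle s 30.5 (298.8196721311475, 193.4207650273224) [[ 0.49859592 -0.00356021  0.096     ]] [[0.5177, -0.0481], [0.5092, -0.0519], [0.4789, 0.044], [0.487, 0.0475]]
box 8042.5 [[0.6476, 0.1434], [0.6502, -0.1587], [0.3796, -0.1545], [0.3779, 0.1407]]
screw 62.5 (329.9706666666666, 188.544) [[ 0.59344484 -0.04339715  0.08      ]]
screw 61.0 (293.4726775956284, 199.44535519125682) [[0.56122045 0.0610656  0.08      ]]
```

Call:
{"name": "send_rows", "arguments": {
  "rows": [
    {"az":0.136},
    {"az":0.136},
    {"az":0.136},
    {"az":0.136},
    {"az":0.136},
    {"az":0.136},
    {"x":4.7,"y":-42},
    {"x":4.7,"y":-42}
  ],
  "claw": -1
}}

```text
invalid input at $.rows[0]: expected keys x, y, z, ax, ay, az
```

Call:
{"name": "send_rows", "arguments": {
  "rows": [
    {"x":4.7,"y":-42},
    {"x":4.7,"y":-42},
    {"x":4.7,"y":-42},
    {"x":4.7,"y":-42},
    {"x":4.7,"y":-42},
    {"x":4.7,"y":-42},
    {"x":4.7,"y":-42},
    {"x":4.7,"y":-42}
  ]
}}

```text
invalid input at $.rows[0]: expected keys x, y, z, ax, ay, az
```

Call:
{"name": "send_rows", "arguments": {
  "rows": [
    {"x":0,"y":0,"z":0,"ax":0,"ay":0,"az":0.136},
    {"x":0,"y":0,"z":0,"ax":0,"ay":0,"az":0.136},
    {"x":0,"y":0,"z":0,"ax":0,"ay":0,"az":0.136},
    {"x":0,"y":0,"z":0,"ax":0,"ay":0,"az":0.136},
    {"x":0,"y":0,"z":0,"ax":0,"ay":0,"az":0.136},
    {"x":0,"y":0,"z":0,"ax":0,"ay":0,"az":0.136},
    {"x":4.7,"y":-42,"z":0,"ax":0,"ay":0,"az":0},
    {"x":4.7,"y":-42,"z":0,"ax":0,"ay":0,"az":0}
  ],
  "claw": -1
}}

```text
clock: 0.9
tcp_pos: [0.3294, -0.5045, 0.2305]
ee_rot: [0.985, -0.175, -0.001, -0.0]
force: [1.9, 1.3, 0.3]
opening: 0.0854
finger_force: 0.0
```

Call:
{"name": "send_rows", "arguments": {
  "rows": [
    {"x":4.7,"y":-42,"z":0,"ax":0,"ay":0,"az":0},
    {"x":4.7,"y":-42,"z":0,"ax":0,"ay":0,"az":0},
    {"x":4.7,"y":-42,"z":0,"ax":0,"ay":0,"az":0},
    {"x":4.7,"y":-42,"z":0,"ax":0,"ay":0,"az":0},
    {"x":4.7,"y":-42,"z":0,"ax":0,"ay":0,"az":0},
    {"x":4.7,"y":-42,"z":0,"ax":0,"ay":0,"az":0},
    {"x":4.7,"y":-42,"z":0,"ax":0,"ay":0,"az":0},
    {"x":4.7,"y":-42,"z":0,"ax":0,"ay":0,"az":0}
  ]
}}

```text
clock: 1.7
tcp_pos: [0.4806, -0.2002, 0.2311]
ee_rot: [0.985, -0.174, -0.0, 0.0]
force: [1.0, -0.3, -0.5]
opening: 0.0858
finger_force: 0.0
```

Call:
{"name": "send_rows", "arguments": {
  "rows": [
    {"x":-16.4,"y":-45,"z":0,"ax":0,"ay":0,"az":0},
    {"x":-16.4,"y":-45,"z":0,"ax":0,"ay":0,"az":0},
    {"x":-16.4,"y":-45,"z":0,"ax":0,"ay":0,"az":0},
    {"x":-16.4,"y":-45,"z":0,"ax":0,"ay":0,"az":0}
  ]
}}

```text
clock: 2.1
tcp_pos: [0.4797, -0.0085, 0.231]
ee_rot: [0.985, -0.174, -0.0, 0.0]
force: [0.6, 0.7, -0.1]
opening: 0.0851
finger_force: 0.0
```

```bash
python3 - <<'E'
from h import *
from cell import *
c=snap('wrist','w1');s=state();print(s['q'],s['tcp_pos'],c['origin'],R.from_quat(c['rotation']).as_matrix().round(3).tolist(),c['fx'])
print(proj(c,[[.593,-.043,.08],[.561,.061,.08],[.501,-.009,.1]]))
E
```

```text
[ 0.10317753  0.09771442 -0.2052875   1.92436536  0.01518111  1.12114372
 -2.01575257] [0.47959383 0.00181287 0.23128054] [ 0.55178375 -0.03495235  0.37404289] [[-0.342, -0.896, -0.281], [-0.94, 0.327, 0.102], [0.0, 0.299, -0.954]] 366.42555133891307
[[275.52555895  37.99255283]
 [166.32379193 128.60466252]
 [275.19242037 173.90056489]]
```

View pics/w1.png

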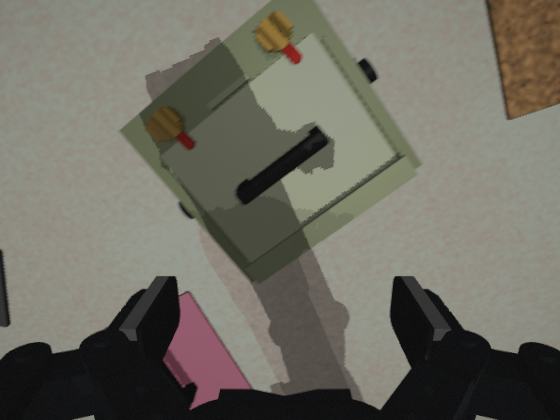

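Wrist view: brass heads at (274,33) and (164,124) with red wings pointing to lower right; handle from (245,192) to (318,135).

```bash
python3 - <<'E'
from h import *
c=load('w1')
S=[]
for roi in [(245,0,310,80),(135,95,205,160)]:
    b=blobs(c,(12,90,50),(24,255,255),roi,100)[:1][0]
    (e,ax,_)=cv2.minEnclosingCircle(b)+(0,)
    P=onplane(c,[cen(b)],.081)[0]
    r=blobs(c,(0,120,70),(9,255,255),roi,10)+blobs(c,(174,120,70),(180,255,255),roi,10)
    W=[(cv2.contourArea(q),onplane(c,[cen(q)],.072)[0]) for q in r]
    w=max(W,key=lambda t:t[0])[1]
    print('head',cen(b),e,ax,P.round(4),onplane(c,[e],.083)[0].round(4),'wing',w.round(4),'dir',np.degrees(np.arctan2(*(w-P)[[1,0]])),np.linalg.norm((w-P)[:2]))
    S.append(P)
d=(S[1]-S[0])[:2];yaw=np.arctan2(-d[0],d[1]);print('len',np.linalg.norm(d),'yaw',np.degrees(yaw))
m=(S[0]+S[1])[:2]/2;u=np.array([np.cos(yaw),np.sin(yaw)]);print('mid',m,'origin',m-.063*u,'grip pred',m-.082*u)
h=blobs(c,(0,0,0),(179,255,60),(225,115,340,215),200)[0]
print('handle',cen(h),onplane(c,[cen(h)],.096),cv2.contourArea(h))
rc=onplane(c,cv2.boxPoints(cv2.minAreaRect(h)),.096);print(rc[:,:2].round(4).tolist())
E
```

```text
head (274.0456107466416, 31.749453295845047) (274.3928527832031, 31.0) 20.7712345123291 [ 0.5972 -0.0434  0.081 ] [ 0.5973 -0.0438  0.083 ] wing [ 0.5797 -0.0511  0.072 ] dir -156.44704118248436 0.01906283240711196
head (164.58043826830573, 123.89934081596294) (165.20297241210938, 125.98514556884766) 20.42241668701172 [0.5647 0.0604 0.081 ] [0.563 0.06  0.083] wing [0.5475 0.0529 0.072 ] dir -156.5758986324486 0.018813664438909385
len 0.10880731909809015 yaw 17.363767515440596
mid [0.5809824  0.00848978] origin [ 0.52085336 -0.01031177] grip pred [ 0.5027192  -0.01598208]
handle (280.97974217311236, 166.46663158817853) [[ 0.5041697  -0.01481375  0.096     ]] 1900.5
[[0.5006, 0.0289], [0.5245, -0.0506], [0.5093, -0.0557], [0.4842, 0.0247]]
```

Call:
{"name": "send_rows", "arguments": {
  "rows": [
    {"x":-23.4,"y":-43.8,"z":0,"ax":0,"ay":0,"az":0},
    {"x":-23.4,"y":-43.8,"z":0,"ax":0,"ay":0,"az":0},
    {"x":-23.4,"y":-43.8,"z":0,"ax":0,"ay":0,"az":0},
    {"x":-23.4,"y":-43.8,"z":0,"ax":0,"ay":0,"az":0},
    {"x":-23.4,"y":-43.8,"z":0,"ax":0,"ay":0,"az":0},
    {"x":-23.4,"y":-43.8,"z":0,"ax":0,"ay":0,"az":0},
    {"x":-23.4,"y":-43.8,"z":0,"ax":0,"ay":0,"az":0},
    {"x":-23.4,"y":-43.8,"z":0,"ax":0,"ay":0,"az":0}
  ]
}}

```text
clock: 2.95
tcp_pos: [0.4239, 0.3843, 0.231]
ee_rot: [0.985, -0.174, 0.0, 0.0]
force: [1.2, -0.3, 0.1]
opening: 0.0853
finger_force: 0.0
```

```bash
cat >> h.py <<'E'
def psi_of(s): return np.degrees(np.arctan2(*R.from_quat(s['ee_rot']).as_matrix()[[1,0],0]))
def go(P,psi):
    "turn about tool z first, then shifts in the turned tool frame"
    from cell import state
    s=state();p=psi_of(s);d=np.array(P)-s['tcp_pos'];a=np.radians(psi)
    M=R.from_quat(s['ee_rot']).as_matrix()
    print('clock',s['clock'],'tcp',np.round(s['tcp_pos'],4),'psi',p.round(2),'F',np.round(s['force'],1),'q7',s['q'][6].round(2),'open',round(s['opening'],4),'tilt',M[:2,2].round(4))
    print('az',-np.radians((psi-p+180)%360-180).round(4),'x',(1e3*(d[0]*np.cos(a)+d[1]*np.sin(a))).round(1),'y',(1e3*(d[0]*np.sin(a)-d[1]*np.cos(a))).round(1),'z',(-1e3*d[2]).round(1))
E
python3 - <<'E'
from h import *
from cell import state
state()
c=snap('wrist','w2a')
c=snap('wrist','w2')
print(proj(c,[[.4805,.375,.13]]))
k=blobs(c,(100,120,40),(130,255,255),None,300)
for q in k:
    rc=onplane(c,cv2.boxPoints(cv2.minAreaRect(q)),.128)[:,:2];print(cv2.contourArea(q),cen(q),onplane(c,[cen(q)],.128),rc.round(4).tolist())
go([.4805,.375,.231],-20)
E
```

```text
[[283.20939692 115.82458341]]
2748.0 (284.7865114022319, 109.54924793789422) [[0.48380802 0.37277074 0.128     ]] [[0.4483, 0.3957], [0.5208, 0.3663], [0.5153, 0.3523], [0.4423, 0.3804]]
clock 3.05 tcp [0.4201 0.3909 0.2311] psi -19.35 F [-0.8  0.1 -0.4] q7 -2.86 open 0.0854 tilt [-0.0029  0.0057]
az 0.0113 x 62.2 y -5.7 z 0.1
```

View pics/w2.png

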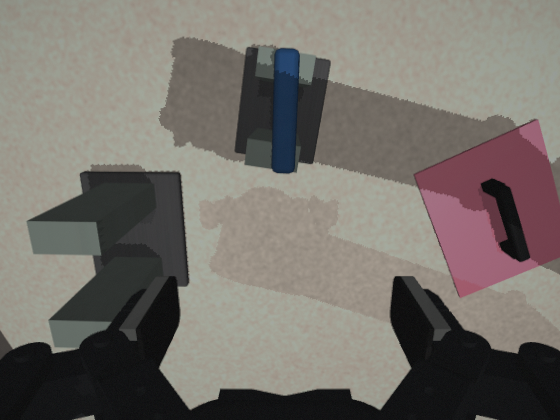

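Wrist view: blue bar upright in picture at (285,110) between the two small rack posts; larger rack at left, pink look-alike at right.

Call:
{"name": "send_rows", "arguments": {
  "rows": [
    {"x":32,"y":-3,"z":0,"ax":0,"ay":0,"az":0},
    {"x":31.5,"y":-3,"z":0,"ax":0,"ay":0,"az":0.02},
    {"x":0,"y":0,"z":35,"ax":0,"ay":0,"az":0.01},
    {"x":0,"y":0,"z":35,"ax":0,"ay":0,"az":0},
    {"x":0,"y":0,"z":25,"ax":0,"ay":0,"az":0},
    {"x":0,"y":0,"z":0,"ax":0,"ay":0,"az":0}
  ]
}}

```text
clock: 3.65
tcp_pos: [0.4839, 0.3636, 0.1318]
ee_rot: [0.982, -0.189, -0.003, 0.004]
force: [-0.3, -1.9, -0.0]
opening: 0.0853
finger_force: 0.0
```

```bash
python3 - <<'E'
from h import *
go([.4815,.374,.101],-21)
E
```

```text
clock 3.65 tcp [0.4839 0.3636 0.1318] psi -21.75 F [-0.3 -1.9 -0. ] q7 -2.84 open 0.0853 tilt [-0.0071 -0.0062]
az -0.0131 x -5.9 y -8.9 z 30.8
```

Call:
{"name": "send_rows", "arguments": {
  "rows": [
    {"x":-5.9,"y":-8.9,"z":0,"ax":0,"ay":0,"az":-0.013},
    {"x":0,"y":0,"z":0,"ax":0,"ay":0,"az":0}
  ]
}}

```text
clock: 3.85
tcp_pos: [0.4839, 0.3804, 0.1383]
ee_rot: [0.984, -0.181, 0.001, -0.002]
force: [-0.4, 0.5, 0.2]
opening: 0.0853
finger_force: 0.0
```

```bash
python3 - <<'E'
from h import *
from cell import state
go([.4815,.374,.101],-21);print(state()['q'].round(3))
E
```

```text
clock 3.85 tcp [0.4839 0.3804 0.1383] psi -20.84 F [-0.4  0.5  0.2] q7 -2.85 open 0.0853 tilt [0.0021 0.0039]
az 0.0029 x 0.0 y 6.8 z 37.3
[-0.402  0.445 -0.437  1.717  0.214  1.023 -2.847]
```

Call:
{"name": "send_rows", "arguments": {
  "rows": [
    {"x":0,"y":0,"z":-20,"ax":0,"ay":0,"az":-0.1496},
    {"x":0,"y":0,"z":-20,"ax":0,"ay":0,"az":-0.1496},
    {"x":0,"y":0,"z":0,"ax":0,"ay":0,"az":-0.1496},
    {"x":0,"y":0,"z":0,"ax":0,"ay":0,"az":-0.1496},
    {"x":0,"y":0,"z":0,"ax":0,"ay":0,"az":-0.1496},
    {"x":0,"y":0,"z":0,"ax":0,"ay":0,"az":-0.1496},
    {"x":0,"y":0,"z":0,"ax":0,"ay":0,"az":-0.1496},
    {"x":0,"y":0,"z":0,"ax":0,"ay":0,"az":-0.1496}
  ]
}}

```text
clock: 4.65
tcp_pos: [0.4845, 0.3784, 0.1785]
ee_rot: [0.914, 0.406, 0.002, -0.0]
force: [-0.9, -0.8, -0.5]
opening: 0.0853
finger_force: 0.0
```

Call:
{"name": "send_rows", "arguments": {
  "rows": [
    {"x":0,"y":0,"z":0,"ax":0,"ay":0,"az":-0.1496},
    {"x":0,"y":0,"z":0,"ax":0,"ay":0,"az":-0.1496},
    {"x":0,"y":0,"z":0,"ax":0,"ay":0,"az":-0.1496},
    {"x":0,"y":0,"z":0,"ax":0,"ay":0,"az":-0.1496},
    {"x":0,"y":0,"z":0,"ax":0,"ay":0,"az":-0.1496},
    {"x":0,"y":0,"z":0,"ax":0,"ay":0,"az":-0.1496},
    {"x":0,"y":0,"z":0,"ax":0,"ay":0,"az":-0.1496},
    {"x":0,"y":0,"z":0,"ax":0,"ay":0,"az":-0.1496}
  ]
}}

```text
clock: 5.45
tcp_pos: [0.4847, 0.3782, 0.1784]
ee_rot: [0.526, 0.85, 0.001, 0.001]
force: [-0.2, -0.2, -0.6]
opening: 0.0855
finger_force: 0.0
```

Call:
{"name": "send_rows", "arguments": {
  "rows": [
    {"x":0,"y":0,"z":0,"ax":0,"ay":0,"az":-0.1496},
    {"x":0,"y":0,"z":0,"ax":0,"ay":0,"az":-0.1496},
    {"x":0,"y":0,"z":0,"ax":0,"ay":0,"az":-0.1496},
    {"x":0,"y":0,"z":0,"ax":0,"ay":0,"az":-0.1496},
    {"x":0,"y":0,"z":0,"ax":0,"ay":0,"az":-0.1496},
    {"x":0,"y":0,"z":0,"ax":0,"ay":0,"az":0}
  ]
}}

```text
clock: 6.05
tcp_pos: [0.4846, 0.378, 0.1778]
ee_rot: [0.182, 0.983, 0.001, 0.001]
force: [-0.6, 0.3, 0.4]
opening: 0.0855
finger_force: 0.0
```

```bash
python3 - <<'E'
from h import *
from cell import state
go([.4815,.374,.101],159);print(state()['q'].round(3))
c=snap('wrist','w3');k=blobs(c,(100,120,40),(130,255,255),None,300)
for q in k: print(cv2.contourArea(q),cen(q),cv2.minAreaRect(q),onplane(c,cv2.boxPoints(cv2.minAreaRect(q)),.128)[:,:2].round(4).tolist())
E
```

```text
clock 6.05 tcp [0.4846 0.378  0.1778] psi 158.98 F [-0.6  0.3  0.4] q7 0.01 open 0.0855 tilt [0.0018 0.0015]
az -0.0003 x 1.5 y -4.8 z 76.8
[ 0.047  0.599 -1.11   1.668  0.566  1.233  0.015]
3568.0 (276.04956091180867, 226.28755605381167) ((275.9999694824219, 227.49996948242188), (136.99996948242188, 27.999996185302734), 90.0) [[0.4389, 0.3826], [0.4442, 0.3964], [0.5208, 0.3673], [0.5148, 0.3518]]
1008.5 (386.1986448520905, 375.3135019005123) ((384.22003173828125, 375.0400085449219), (32.80000305175781, 41.79999923706055), 36.869895935058594) [[0.5969, 0.3865], [0.5775, 0.4091], [0.5986, 0.4208], [0.6193, 0.398]]
```

Call:
{"name": "send_rows", "arguments": {
  "rows": [
    {"x":2.4,"y":-5.2,"z":20,"ax":0,"ay":0,"az":0},
    {"x":0,"y":0,"z":25,"ax":0,"ay":0,"az":0},
    {"x":0,"y":0,"z":20,"ax":0,"ay":0,"az":0},
    {"x":0,"y":0,"z":12,"ax":0,"ay":0,"az":0},
    {"x":0,"y":0,"z":0,"ax":0,"ay":0,"az":0}
  ]
}}

```text
clock: 6.6
tcp_pos: [0.4794, 0.3726, 0.0983]
ee_rot: [0.183, 0.983, -0.001, -0.0]
force: [1.1, 0.2, -1.2]
opening: 0.0854
finger_force: 0.0
```

Call:
{"name": "send_rows", "arguments": {
  "rows": [
    {"x":0,"y":0,"z":0,"ax":0,"ay":0,"az":0},
    {"x":0,"y":0,"z":0,"ax":0,"ay":0,"az":0},
    {"x":0,"y":0,"z":0,"ax":0,"ay":0,"az":0},
    {"x":0,"y":0,"z":0,"ax":0,"ay":0,"az":0},
    {"x":0,"y":0,"z":0,"ax":0,"ay":0,"az":0},
    {"x":0,"y":0,"z":0,"ax":0,"ay":0,"az":0},
    {"x":0,"y":0,"z":0,"ax":0,"ay":0,"az":0},
    {"x":0,"y":0,"z":0,"ax":0,"ay":0,"az":0}
  ],
  "claw": 1,
  "squeeze": 80
}}

```text
clock: 7.4
tcp_pos: [0.48, 0.3738, 0.0999]
ee_rot: [0.182, 0.983, 0.0, 0.0]
force: [-0.4, 1.1, 4.3]
opening: 0.0145
finger_force: 78.8
```

```bash
python3 - <<'E'
from h import *
go([.4805,.374,.101],159)
E
```

```text
clock 7.4 tcp [0.48   0.3738 0.0999] psi 159.02 F [-0.4  1.1  4.3] q7 -0.05 open 0.0145 tilt [0.0009 0.0007]
az 0.0004 x -0.4 y 0.3 z -1.1
```

Call:
{"name": "send_rows", "arguments": {
  "rows": [
    {"x":0,"y":0,"z":-40,"ax":0,"ay":0,"az":0},
    {"x":0,"y":0,"z":-40,"ax":0,"ay":0,"az":0},
    {"x":0,"y":0,"z":-40,"ax":0,"ay":0,"az":0},
    {"x":-27.3,"y":-37.6,"z":0,"ax":0,"ay":0,"az":0},
    {"x":-27.3,"y":-37.6,"z":0,"ax":0,"ay":0,"az":0},
    {"x":-27.3,"y":-37.6,"z":0,"ax":0,"ay":0,"az":0},
    {"x":-27.3,"y":-37.6,"z":0,"ax":0,"ay":0,"az":0},
    {"x":-27.3,"y":-37.6,"z":0,"ax":0,"ay":0,"az":0}
  ]
}}

```text
clock: 8.2
tcp_pos: [0.5394, 0.1464, 0.2182]
ee_rot: [0.182, 0.983, -0.001, -0.001]
force: [-0.0, -0.5, -1.2]
opening: 0.0147
finger_force: 79.0
```

Call:
{"name": "send_rows", "arguments": {
  "rows": [
    {"x":-27.3,"y":-37.6,"z":0,"ax":0,"ay":0,"az":0},
    {"x":-27.3,"y":-37.6,"z":0,"ax":0,"ay":0,"az":0},
    {"x":0,"y":0,"z":0,"ax":0,"ay":0,"az":0.148},
    {"x":0,"y":0,"z":0,"ax":0,"ay":0,"az":0.148},
    {"x":0,"y":0,"z":0,"ax":0,"ay":0,"az":0.148},
    {"x":0,"y":0,"z":0,"ax":0,"ay":0,"az":0.148},
    {"x":0,"y":0,"z":0,"ax":0,"ay":0,"az":0.148},
    {"x":0,"y":0,"z":0,"ax":0,"ay":0,"az":0.148}
  ]
}}

```text
clock: 9.0
tcp_pos: [0.5629, 0.0588, 0.2181]
ee_rot: [0.589, 0.808, -0.001, -0.001]
force: [0.1, 0.0, -0.7]
opening: 0.0146
finger_force: 79.0
```

Call:
{"name": "send_rows", "arguments": {
  "rows": [
    {"x":0,"y":0,"z":0,"ax":0,"ay":0,"az":0.148},
    {"x":0,"y":0,"z":0,"ax":0,"ay":0,"az":0.148},
    {"x":0,"y":0,"z":0,"ax":0,"ay":0,"az":0.148},
    {"x":0,"y":0,"z":0,"ax":0,"ay":0,"az":0.148},
    {"x":0,"y":0,"z":0,"ax":0,"ay":0,"az":0.148},
    {"x":0,"y":0,"z":0,"ax":0,"ay":0,"az":0.148},
    {"x":0,"y":0,"z":0,"ax":0,"ay":0,"az":0.148},
    {"x":0,"y":0,"z":0,"ax":0,"ay":0,"az":0.148}
  ]
}}

```text
clock: 9.8
tcp_pos: [0.5629, 0.0589, 0.2181]
ee_rot: [0.94, 0.342, -0.001, -0.0]
force: [-0.1, -0.3, -0.9]
opening: 0.0149
finger_force: 79.0
```

Call:
{"name": "send_rows", "arguments": {
  "rows": [
    {"x":0,"y":0,"z":0,"ax":0,"ay":0,"az":0.148},
    {"x":0,"y":0,"z":0,"ax":0,"ay":0,"az":0.148},
    {"x":0,"y":0,"z":0,"ax":0,"ay":0,"az":0},
    {"x":0,"y":0,"z":0,"ax":0,"ay":0,"az":0}
  ]
}}

```text
clock: 10.2
tcp_pos: [0.5633, 0.0591, 0.2185]
ee_rot: [0.979, 0.204, -0.001, 0.0]
force: [0.8, -0.7, -2.5]
opening: 0.0149
finger_force: 79.0
```

```bash
python3 - <<'E'
from h import *
go([.564,.060,.220],23.5)
c=snap('wrist','w4')
E
```

```text
clock 10.2 tcp [0.5633 0.0591 0.2185] psi 23.53 F [ 0.8 -0.7 -2.5] q7 -1.54 open 0.0149 tilt [-0.0015 -0.0004]
az 0.0005 x 1.0 y -0.5 z -1.5
```

View pics/w4.png

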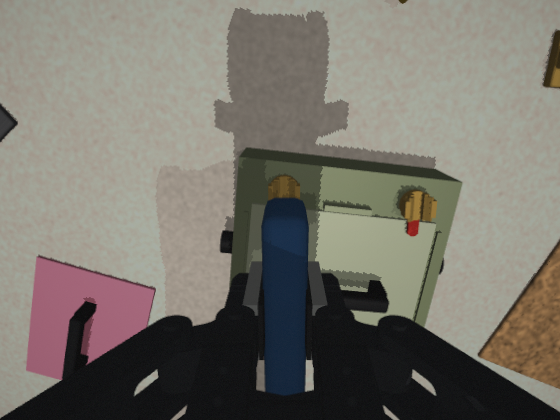

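Wrist view: the key's blue bar covers the left head (visible at (284,185)); right head at (420,207), wing (412,228).

```bash
python3 - <<'E'
from h import *
c=load('w4')
for roi in [(390,180,450,245),(255,160,310,200)]:
    b=blobs(c,(12,90,50),(26,255,255),roi,30)[0]
    print(cv2.contourArea(b),cen(b),cv2.boundingRect(b),onplane(c,[cen(b)],.081)[0].round(4))
    r=blobs(c,(0,120,70),(9,255,255),roi,10)
    for q in r: print('wing',onplane(c,[cen(q)],.072))
print(proj(c,[[.5972,-.0434,.083],[.5647,.0604,.083]]))
E
python3 - <<'E'
import cv2
a=cv2.imread('pics/w4.png')[150:260,240:460];cv2.imwrite('pics/w4c.png',cv2.resize(a,None,fx=3.6,fy=3.6,interpolation=2))
E
```

```text
921.0 (417.4797321751719, 205.74683315237058) (399, 189, 38, 33) [ 0.5992 -0.042   0.081 ]
wing [[ 0.57965326 -0.05216659  0.072     ]]
591.0 (283.4213197969543, 187.3104906937394) (268, 175, 32, 25) [0.5701 0.0627 0.081 ]
[[418.55787754 209.31700157]
 [283.33368923 195.14618126]]
```

View pics/w4c.png

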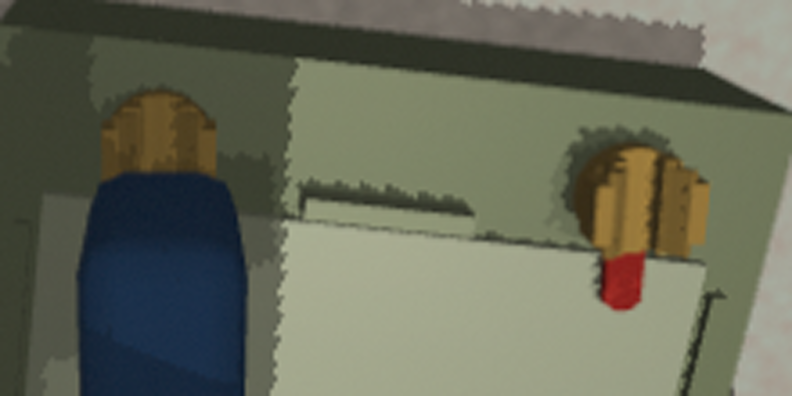

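Call:
{"name": "send_rows", "arguments": {
  "rows": [
    {"x":1.7,"y":-0.8,"z":20,"ax":0,"ay":0,"az":0},
    {"x":0,"y":0,"z":20,"ax":0,"ay":0,"az":0},
    {"x":0,"y":0,"z":8,"ax":0,"ay":0,"az":0},
    {"x":0,"y":0,"z":4,"ax":0,"ay":0,"az":0},
    {"x":0,"y":0,"z":3,"ax":0,"ay":0,"az":0},
    {"x":0,"y":0,"z":3,"ax":0,"ay":0,"az":0},
    {"x":0,"y":0,"z":0,"ax":0,"ay":0,"az":0}
  ]
}}

```text
clock: 10.95
tcp_pos: [0.5653, 0.0606, 0.1615]
ee_rot: [0.979, 0.202, 0.0, 0.0]
force: [-0.2, 0.5, -2.2]
opening: 0.0149
finger_force: 79.1
```

```bash
python3 - <<'E'
from h import *
go([.5645,.0605,.160],23.5)
E
```

```text
clock 10.95 tcp [0.5653 0.0606 0.1615] psi 23.36 F [-0.2  0.5 -2.2] q7 -1.58 open 0.0149 tilt [ 0.0004 -0.0001]
az -0.0025 x -0.8 y -0.2 z 1.5
```

Call:
{"name": "send_rows", "arguments": {
  "rows": [
    {"x":-0.5,"y":0,"z":2.5,"ax":0,"ay":0,"az":0},
    {"x":0,"y":0,"z":0,"ax":0,"ay":0,"az":-0.1},
    {"x":0,"y":0,"z":0,"ax":0,"ay":0,"az":-0.1},
    {"x":0,"y":0,"z":0,"ax":0,"ay":0,"az":-0.1},
    {"x":0,"y":0,"z":0,"ax":0,"ay":0,"az":-0.1},
    {"x":0,"y":0,"z":0,"ax":0,"ay":0,"az":-0.1},
    {"x":0,"y":0,"z":0,"ax":0,"ay":0,"az":-0.1},
    {"x":0,"y":0,"z":0,"ax":0,"ay":0,"az":0}
  ]
}}

```text
clock: 11.75
tcp_pos: [0.5643, 0.0606, 0.1593]
ee_rot: [0.876, 0.483, -0.0, -0.0]
force: [-3.2, 1.1, 2.0]
opening: 0.0151
finger_force: 79.6
```

```bash
python3 - <<'E'
from h import *
from cell import state
go([.5645,.0605,.160],105);print(state()['ft_torque'])
E
```

```text
clock 11.75 tcp [0.5643 0.0606 0.1593] psi 57.7 F [-3.2  1.1  2. ] q7 -1.04 open 0.0151 tilt [-0.0009  0.    ]
az -0.8255 x -0.1 y 0.2 z -0.7
[-0.00537528  0.73287317 -0.04810973]
```

Call:
{"name": "send_rows", "arguments": {
  "rows": [
    {"x":0,"y":0,"z":0,"ax":0,"ay":0,"az":-0.13},
    {"x":0,"y":0,"z":0,"ax":0,"ay":0,"az":-0.13},
    {"x":0,"y":0,"z":0,"ax":0,"ay":0,"az":-0.13},
    {"x":0,"y":0,"z":0,"ax":0,"ay":0,"az":-0.13},
    {"x":0,"y":0,"z":0,"ax":0,"ay":0,"az":-0.13},
    {"x":0,"y":0,"z":0,"ax":0,"ay":0,"az":-0.13},
    {"x":0,"y":0,"z":0,"ax":0,"ay":0,"az":-0.08},
    {"x":0,"y":0,"z":0,"ax":0,"ay":0,"az":0}
  ]
}}

```text
clock: 12.55
tcp_pos: [0.5648, 0.0598, 0.1592]
ee_rot: [0.596, 0.803, -0.0, 0.0]
force: [-1.8, -1.9, 3.7]
opening: 0.0147
finger_force: 79.8
```

```bash
python3 - <<'E'
from h import *
from cell import state
go([.5645,.0605,.160],112);print(state()['ft_torque'])
E
```

```text
clock 12.55 tcp [0.5648 0.0598 0.1592] psi 106.84 F [-1.8 -1.9  3.7] q7 -0.27 open 0.0147 tilt [-0.0001 -0.0009]
az -0.09 x 0.7 y -0.0 z -0.8
[-0.40306178  0.64752334 -0.04730065]
```

Call:
{"name": "send_rows", "arguments": {
  "rows": [
    {"x":0,"y":0,"z":0,"ax":0,"ay":0,"az":-0.05},
    {"x":0,"y":0,"z":0,"ax":0,"ay":0,"az":-0.05},
    {"x":0,"y":0,"z":0,"ax":0,"ay":0,"az":-0.03},
    {"x":0,"y":0,"z":0,"ax":0,"ay":0,"az":0}
  ]
}}

```text
clock: 12.95
tcp_pos: [0.5649, 0.0598, 0.1592]
ee_rot: [0.542, 0.84, -0.0, 0.0]
force: [-1.6, -2.1, 4.9]
opening: 0.0149
finger_force: 80.0
```

```bash
python3 - <<'E'
from h import *
from cell import state
go([.5645,.0605,.160],103.2);print(state()['ft_torque'])
E
```

```text
clock 12.95 tcp [0.5649 0.0598 0.1592] psi 114.32 F [-1.6 -2.1  4.9] q7 -0.15 open 0.0149 tilt [ 0.0003 -0.0012]
az 0.1941 x 0.7 y -0.3 z -0.8
[-0.69421964  0.61417198 -0.05636956]
```

Call:
{"name": "send_rows", "arguments": {
  "rows": [
    {"x":0,"y":0,"z":0,"ax":0,"ay":0,"az":-0.04},
    {"x":0,"y":0,"z":0,"ax":0,"ay":0,"az":-0.04},
    {"x":0,"y":0,"z":0,"ax":0,"ay":0,"az":0}
  ]
}}

```text
clock: 13.25
tcp_pos: [0.565, 0.0598, 0.1592]
ee_rot: [0.508, 0.861, -0.0, 0.001]
force: [-2.5, -1.2, 5.0]
opening: 0.0146
finger_force: 80.1
```

```bash
python3 - <<'E'
from h import *
from cell import state
go([.5645,.0605,.160],107);print(state()['ft_torque'])
E
```

```text
clock 13.25 tcp [0.565  0.0598 0.1592] psi 118.92 F [-2.5 -1.2  5. ] q7 -0.08 open 0.0146 tilt [ 0.0005 -0.0012]
az 0.2081 x 0.8 y -0.3 z -0.8
[-0.65522751  0.59150775 -0.09083853]
```

Call:
{"name": "send_rows", "arguments": {
  "rows": [
    {"x":0,"y":0,"z":0,"ax":0,"ay":0,"az":0.075},
    {"x":0,"y":0,"z":0,"ax":0,"ay":0,"az":0.07},
    {"x":0,"y":0,"z":-8,"ax":0,"ay":0,"az":0},
    {"x":0,"y":0,"z":-15,"ax":0,"ay":0,"az":0},
    {"x":0,"y":0,"z":-20,"ax":0,"ay":0,"az":0.138},
    {"x":0,"y":0,"z":-10,"ax":0,"ay":0,"az":0.138},
    {"x":0,"y":0,"z":0,"ax":0,"ay":0,"az":0.138},
    {"x":0,"y":0,"z":0,"ax":0,"ay":0,"az":0.138}
  ]
}}

```text
clock: 14.05
tcp_pos: [0.5654, 0.0611, 0.2133]
ee_rot: [0.773, 0.635, 0.001, 0.0]
force: [0.4, 0.5, -1.2]
opening: 0.0147
finger_force: 79.0
```

Call:
{"name": "send_rows", "arguments": {
  "rows": [
    {"x":0,"y":0,"z":0,"ax":0,"ay":0,"az":0.138},
    {"x":0,"y":0,"z":0,"ax":0,"ay":0,"az":0.138},
    {"x":0,"y":0,"z":0,"ax":0,"ay":0,"az":0.138},
    {"x":0,"y":0,"z":0,"ax":0,"ay":0,"az":0.138},
    {"x":0,"y":0,"z":0,"ax":0,"ay":0,"az":0.138},
    {"x":0,"y":0,"z":0,"ax":0,"ay":0,"az":0.138},
    {"x":0,"y":0,"z":0,"ax":0,"ay":0,"az":0.138},
    {"x":-3.6,"y":36,"z":0,"ax":0,"ay":0,"az":0}
  ]
}}

```text
clock: 14.85
tcp_pos: [0.5752, 0.0334, 0.2136]
ee_rot: [0.978, 0.21, 0.001, -0.002]
force: [0.9, 1.2, -1.2]
opening: 0.0149
finger_force: 79.0
```

Call:
{"name": "send_rows", "arguments": {
  "rows": [
    {"x":-3.6,"y":36,"z":0,"ax":0,"ay":0,"az":0},
    {"x":-3.6,"y":36,"z":0,"ax":0,"ay":0,"az":0},
    {"x":0,"y":0,"z":0,"ax":0,"ay":0,"az":0},
    {"x":0,"y":0,"z":0,"ax":0,"ay":0,"az":0}
  ]
}}

```text
clock: 15.25
tcp_pos: [0.5988, -0.0434, 0.2123]
ee_rot: [0.979, 0.205, 0.001, -0.0]
force: [-0.3, 1.5, -1.3]
opening: 0.0149
finger_force: 79.1
```

```bash
python3 - <<'E'
from h import *
go([.598,-.043,.170],23.5)
c=snap('wrist','w5')
a=c['frame'][60:360,80:480,::-1];cv2.imwrite('pics/w5c.png',cv2.resize(a,None,fx=2,fy=2,interpolation=2))
k=blobs(c,(100,120,40),(130,255,255),(200,100,360,420),300)[0]
print('bar',cv2.minAreaRect(k),cv2.boundingRect(k))
b=blobs(c,(12,90,50),(26,255,255),None,30)
for q in b: print(cen(q),cv2.boundingRect(q),onplane(c,[cen(q)],.081)[0].round(4))
print(proj(c,[[.598,-.043,.083],[.5647,.0604,.083]]))
E
```

```text
clock 15.25 tcp [ 0.5988 -0.0434  0.2123] psi 23.65 F [-0.3  1.5 -1.3] q7 -1.37 open 0.0149 tilt [0.0008 0.0012]
az 0.0026 x -0.6 y -0.6 z 42.3
bar ((284.4999694824219, 297.0), (195.99996948242188, 44.99999237060547), 90.0) (262, 199, 46, 197)
(498.57417038137686, 312.1127695979107) (413, 232, 147, 166) [ 0.5803 -0.256   0.081 ]
(468.15509328544346, 47.18188167215404) (436, 16, 69, 64) [ 0.7517 -0.1169  0.081 ]
(146.9046635690931, 183.9747031491998) (129, 166, 38, 38) [0.5675 0.0586 0.081 ]
(285.28826530612247, 190.62797619047618) (269, 182, 33, 18) [ 0.6054 -0.0413  0.081 ]
[[283.39477425 200.62937144]
 [142.68921308 186.90345202]]
```

View pics/w5c.png

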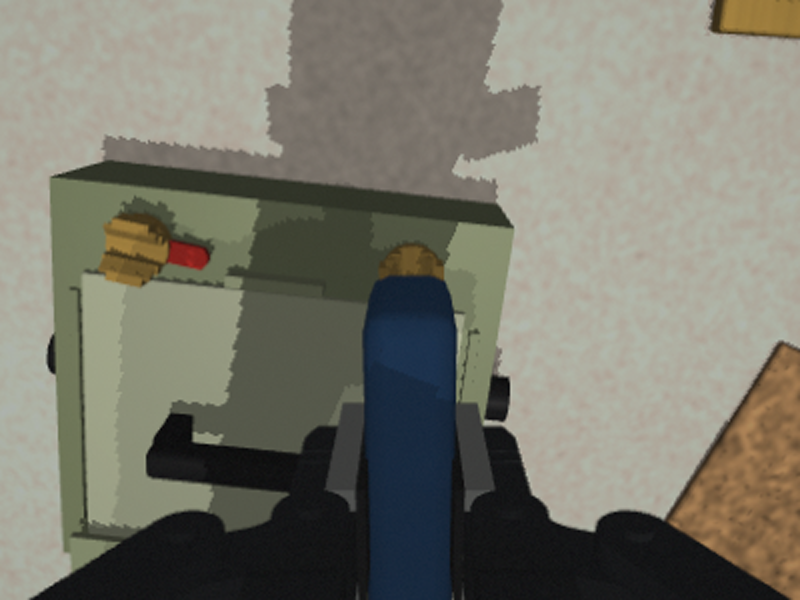

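Crop shows left wing now parallel to the box's far edge (at stop), and the right head (410,262 in crop) centred beyond the bar.

Call:
{"name": "send_rows", "arguments": {
  "rows": [
    {"x":-0.6,"y":0,"z":20,"ax":0,"ay":0,"az":0},
    {"x":0,"y":0,"z":17,"ax":0,"ay":0,"az":0},
    {"x":0,"y":0,"z":6,"ax":0,"ay":0,"az":0},
    {"x":0,"y":0,"z":4,"ax":0,"ay":0,"az":0},
    {"x":0,"y":0,"z":3,"ax":0,"ay":0,"az":0},
    {"x":0,"y":0,"z":3,"ax":0,"ay":0,"az":0},
    {"x":0,"y":0,"z":0,"ax":0,"ay":0,"az":0}
  ]
}}

```text
clock: 16.0
tcp_pos: [0.5979, -0.0429, 0.1589]
ee_rot: [0.979, 0.206, 0.0, 0.0]
force: [0.0, 0.3, -1.9]
opening: 0.0148
finger_force: 79.1
```

```bash
python3 - <<'E'
from h import *
from cell import state
go([.598,-.043,.1593],23.5);print(state()['ft_torque'])
E
```

```text
clock 16.0 tcp [ 0.5979 -0.0429  0.1589] psi 23.76 F [ 0.   0.3 -1.9] q7 -1.41 open 0.0148 tilt [ 0.0003 -0.0001]
az 0.0045 x 0.1 y 0.1 z -0.4
[-0.05465319  0.05565113 -0.02146306]
```

Call:
{"name": "send_rows", "arguments": {
  "rows": [
    {"x":0,"y":0,"z":0,"ax":0,"ay":0,"az":-0.1},
    {"x":0,"y":0,"z":0,"ax":0,"ay":0,"az":-0.12},
    {"x":0,"y":0,"z":0,"ax":0,"ay":0,"az":-0.12},
    {"x":0,"y":0,"z":0,"ax":0,"ay":0,"az":-0.12},
    {"x":0,"y":0,"z":0,"ax":0,"ay":0,"az":-0.12},
    {"x":0,"y":0,"z":0,"ax":0,"ay":0,"az":-0.12},
    {"x":0,"y":0,"z":0,"ax":0,"ay":0,"az":-0.12},
    {"x":0,"y":0,"z":0,"ax":0,"ay":0,"az":-0.12}
  ]
}}

```text
clock: 16.8
tcp_pos: [0.5978, -0.043, 0.1598]
ee_rot: [0.778, 0.628, -0.0, 0.0]
force: [-1.8, -0.4, 1.6]
opening: 0.0148
finger_force: 79.5
```

Call:
{"name": "send_rows", "arguments": {
  "rows": [
    {"x":0,"y":0,"z":0,"ax":0,"ay":0,"az":-0.12},
    {"x":0,"y":0,"z":0,"ax":0,"ay":0,"az":-0.12},
    {"x":0,"y":0,"z":0,"ax":0,"ay":0,"az":-0.12},
    {"x":0,"y":0,"z":0,"ax":0,"ay":0,"az":-0.12},
    {"x":0,"y":0,"z":0,"ax":0,"ay":0,"az":-0.1},
    {"x":0,"y":0,"z":0,"ax":0,"ay":0,"az":-0.07},
    {"x":0,"y":0,"z":0,"ax":0,"ay":0,"az":-0.07},
    {"x":0,"y":0,"z":0,"ax":0,"ay":0,"az":0}
  ]
}}

```text
clock: 17.6
tcp_pos: [0.5973, -0.0433, 0.1597]
ee_rot: [0.509, 0.861, -0.001, -0.0]
force: [-3.9, -1.1, 5.2]
opening: 0.0146
finger_force: 80.0
```

```bash
python3 - <<'E'
from h import *
from cell import state
go([.598,-.043,.1593],110.5);print(state()['ft_torque'])
E
```

```text
clock 17.6 tcp [ 0.5973 -0.0433  0.1597] psi 118.8 F [-3.9 -1.1  5.2] q7 0.08 open 0.0146 tilt [-0.0013 -0.0007]
az 0.1448 x 0.1 y 0.7 z 0.4
[-0.1759514   1.12022221 -0.0457627 ]
```

Call:
{"name": "send_rows", "arguments": {
  "rows": [
    {"x":0,"y":0,"z":0,"ax":0,"ay":0,"az":-0.05},
    {"x":0,"y":0,"z":0,"ax":0,"ay":0,"az":0},
    {"x":0,"y":0,"z":0,"ax":0,"ay":0,"az":0.1},
    {"x":0,"y":0,"z":0,"ax":0,"ay":0,"az":0.095},
    {"x":0,"y":0,"z":-8,"ax":0,"ay":0,"az":0},
    {"x":0,"y":0,"z":-15,"ax":0,"ay":0,"az":0},
    {"x":0,"y":0,"z":-20,"ax":0,"ay":0,"az":-0.14},
    {"x":0,"y":0,"z":-17,"ax":0,"ay":0,"az":-0.14}
  ]
}}

```text
clock: 18.4
tcp_pos: [0.5986, -0.043, 0.2211]
ee_rot: [0.446, 0.895, 0.0, 0.001]
force: [0.3, -0.3, -1.3]
opening: 0.0148
finger_force: 79.0
```

Call:
{"name": "send_rows", "arguments": {
  "rows": [
    {"x":0,"y":0,"z":0,"ax":0,"ay":0,"az":-0.14},
    {"x":0,"y":0,"z":0,"ax":0,"ay":0,"az":-0.14},
    {"x":0,"y":0,"z":0,"ax":0,"ay":0,"az":-0.14},
    {"x":0,"y":0,"z":0,"ax":0,"ay":0,"az":-0.146},
    {"x":28.7,"y":38.6,"z":0,"ax":0,"ay":0,"az":0},
    {"x":28.7,"y":38.6,"z":0,"ax":0,"ay":0,"az":0},
    {"x":28.7,"y":38.6,"z":0,"ax":0,"ay":0,"az":0},
    {"x":28.7,"y":38.6,"z":0,"ax":0,"ay":0,"az":0}
  ]
}}

```text
clock: 19.2
tcp_pos: [0.546, 0.1438, 0.2202]
ee_rot: [0.182, 0.983, 0.0, 0.001]
force: [1.5, 0.5, -1.9]
opening: 0.0149
finger_force: 79.0
```

Call:
{"name": "send_rows", "arguments": {
  "rows": [
    {"x":28.7,"y":38.6,"z":0,"ax":0,"ay":0,"az":0},
    {"x":28.7,"y":38.6,"z":0,"ax":0,"ay":0,"az":0},
    {"x":28.7,"y":38.6,"z":0,"ax":0,"ay":0,"az":0},
    {"x":28.7,"y":38.6,"z":0,"ax":0,"ay":0,"az":0},
    {"x":28.7,"y":38.6,"z":0,"ax":0,"ay":0,"az":0},
    {"x":0,"y":0,"z":0,"ax":0,"ay":0,"az":0},
    {"x":0,"y":0,"z":0,"ax":0,"ay":0,"az":0}
  ]
}}

```text
clock: 19.9
tcp_pos: [0.4801, 0.3759, 0.22]
ee_rot: [0.18, 0.984, 0.001, 0.001]
force: [1.5, -1.1, -2.3]
opening: 0.0149
finger_force: 79.2
```

```bash
python3 - <<'E'
from h import *
go([.480,.3738,.103],159)
c=snap('top','t1');s=snap('side','s1')
a=cv2.resize(c['frame'][160:270,260:375,::-1],(400,382),interpolation=2);b=cv2.resize(s['frame'][165:245,250:340,::-1],(400,356),interpolation=2)
cv2.imwrite('pics/ts1.png',np.hstack([a,cv2.copyMakeBorder(b,0,26,0,0,0)]))
E
```

```text
clock 19.9 tcp [0.4801 0.3759 0.22  ] psi 159.29 F [ 1.5 -1.1 -2.3] q7 0.03 open 0.0149 tilt [0.0013 0.0013]
az 0.0051 x -0.7 y -2.0 z 117.0
```

View pics/ts1.png

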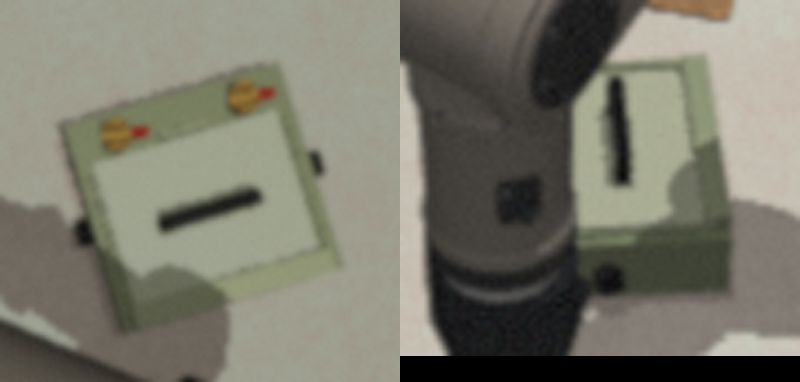

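Both red wings now point along the box's far edge, off the cover (top view crop: (140,130) and (267,93)). Hanging the key back.

Call:
{"name": "send_rows", "arguments": {
  "rows": [
    {"x":-0.7,"y":-2,"z":40,"ax":0,"ay":0,"az":0.005},
    {"x":0,"y":0,"z":35,"ax":0,"ay":0,"az":0},
    {"x":0,"y":0,"z":25,"ax":0,"ay":0,"az":0},
    {"x":0,"y":0,"z":10,"ax":0,"ay":0,"az":0},
    {"x":0,"y":0,"z":4,"ax":0,"ay":0,"az":0},
    {"x":0,"y":0,"z":3,"ax":0,"ay":0,"az":0},
    {"x":0,"y":0,"z":2,"ax":0,"ay":0,"az":0},
    {"x":0,"y":0,"z":0,"ax":0,"ay":0,"az":0}
  ]
}}

```text
clock: 20.8
tcp_pos: [0.4814, 0.3721, 0.1007]
ee_rot: [0.185, 0.983, 0.001, 0.001]
force: [0.1, 0.3, -2.3]
opening: 0.0149
finger_force: 79.0
```

```bash
python3 - <<'E'
from h import *
go([.480,.3738,.100],159)
E
```

```text
clock 20.8 tcp [0.4814 0.3721 0.1007] psi 158.72 F [ 0.1  0.3 -2.3] q7 -0.06 open 0.0149 tilt [0.0014 0.0008]
az -0.0049 x 1.9 y 1.1 z 0.7
```

Call:
{"name": "send_rows", "arguments": {
  "rows": [
    {"x":1.5,"y":1,"z":0.5,"ax":0,"ay":0,"az":-0.005},
    {"x":0,"y":0,"z":0.3,"ax":0,"ay":0,"az":0},
    {"x":0,"y":0,"z":0,"ax":0,"ay":0,"az":0}
  ]
}}

```text
clock: 21.1
tcp_pos: [0.48, 0.3738, 0.0999]
ee_rot: [0.182, 0.983, 0.0, 0.0]
force: [-0.8, -0.5, 3.1]
opening: 0.015
finger_force: 79.9
```

Call:
{"name": "send_rows", "arguments": {
  "rows": [
    {"x":0,"y":0,"z":0,"ax":0,"ay":0,"az":0},
    {"x":0,"y":0,"z":0,"ax":0,"ay":0,"az":0},
    {"x":0,"y":0,"z":0,"ax":0,"ay":0,"az":0},
    {"x":0,"y":0,"z":0,"ax":0,"ay":0,"az":0},
    {"x":0,"y":0,"z":0,"ax":0,"ay":0,"az":0},
    {"x":0,"y":0,"z":0,"ax":0,"ay":0,"az":0},
    {"x":0,"y":0,"z":0,"ax":0,"ay":0,"az":0}
  ],
  "claw": -1
}}

```text
clock: 21.8
tcp_pos: [0.4799, 0.3731, 0.0989]
ee_rot: [0.182, 0.983, -0.0, 0.0]
force: [-1.1, -0.1, 0.3]
opening: 0.0854
finger_force: 0.0
```

Call:
{"name": "send_rows", "arguments": {
  "rows": [
    {"x":0,"y":0,"z":-20,"ax":0,"ay":0,"az":0},
    {"x":0,"y":0,"z":-30,"ax":0,"ay":0,"az":0},
    {"x":0,"y":0,"z":-40,"ax":0,"ay":0,"az":0},
    {"x":0,"y":0,"z":-30,"ax":0,"ay":0,"az":0},
    {"x":0,"y":0,"z":0,"ax":0,"ay":0,"az":0}
  ]
}}

```text
clock: 22.3
tcp_pos: [0.4811, 0.3763, 0.2254]
ee_rot: [0.182, 0.983, 0.004, 0.003]
force: [0.2, 1.4, 1.3]
opening: 0.0855
finger_force: 0.0
```

```bash
python3 - <<'E'
from h import *
go([.5035,-.0145,.22],197.3)
from cell import state
c=snap('wrist','w6');print(state()['q'].round(2))
k=blobs(c,(100,120,40),(130,255,255),None,300)[0]
print(cen(k),onplane(c,cv2.boxPoints(cv2.minAreaRect(k)),.128)[:,:2].round(4).tolist())
E
```

```text
clock 22.3 tcp [0.4811 0.3763 0.2254] psi 159.04 F [0.2 1.4 1.3] q7 0.03 open 0.0855 tilt [0.0072 0.0066]
az -0.6678 x 94.8 y -379.8 z 5.4
[ 0.09  0.57 -1.18  1.63  0.54  1.31  0.03]
(279.1858131976826, 207.14900381517592) [[0.4393, 0.3813], [0.4445, 0.3947], [0.52, 0.3662], [0.5142, 0.3514]]
```

View pics/w6.png

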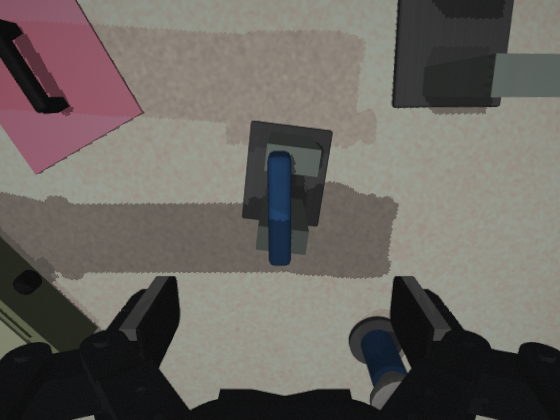

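Key hangs across both posts at (279,207). Now to the cover.

Call:
{"name": "send_rows", "arguments": {
  "rows": [
    {"x":0,"y":0,"z":0,"ax":0,"ay":0,"az":0.129},
    {"x":0,"y":0,"z":0,"ax":0,"ay":0,"az":0.129},
    {"x":0,"y":0,"z":0,"ax":0,"ay":0,"az":0.129},
    {"x":0,"y":0,"z":0,"ax":0,"ay":0,"az":0.129},
    {"x":0,"y":0,"z":0,"ax":0,"ay":0,"az":0.129},
    {"x":0,"y":0,"z":0,"ax":0,"ay":0,"az":0.129},
    {"x":0,"y":0,"z":0,"ax":0,"ay":0,"az":0.129}
  ]
}}

```text
clock: 23.05
tcp_pos: [0.4793, 0.3726, 0.2183]
ee_rot: [0.595, 0.804, -0.001, -0.0]
force: [0.8, -0.8, 0.4]
opening: 0.0854
finger_force: 0.0
```

Call:
{"name": "send_rows", "arguments": {
  "rows": [
    {"x":-47.4,"y":-11.8,"z":0,"ax":0,"ay":0,"az":0},
    {"x":-47.4,"y":-11.8,"z":0,"ax":0,"ay":0,"az":0},
    {"x":-47.4,"y":-11.8,"z":0,"ax":0,"ay":0,"az":0},
    {"x":-47.4,"y":-11.8,"z":0,"ax":0,"ay":0,"az":0},
    {"x":-47.4,"y":-11.8,"z":0,"ax":0,"ay":0,"az":0},
    {"x":-47.4,"y":-11.8,"z":0,"ax":0,"ay":0,"az":0},
    {"x":-47.4,"y":-11.8,"z":0,"ax":0,"ay":0,"az":0},
    {"x":-47.4,"y":-11.8,"z":0,"ax":0,"ay":0,"az":0}
  ]
}}

```text
clock: 23.85
tcp_pos: [0.5014, -0.0191, 0.2187]
ee_rot: [0.593, 0.805, -0.001, -0.0]
force: [0.9, -0.1, 0.9]
opening: 0.0854
finger_force: 0.0
```

Call:
{"name": "send_rows", "arguments": {
  "rows": [
    {"x":0,"y":0,"z":30,"ax":0,"ay":0,"az":0},
    {"x":0,"y":0,"z":0,"ax":0,"ay":0,"az":0},
    {"x":0,"y":0,"z":0,"ax":0,"ay":0,"az":0}
  ]
}}

```text
clock: 24.15
tcp_pos: [0.5016, -0.0158, 0.1888]
ee_rot: [0.592, 0.806, -0.0, -0.001]
force: [0.1, 0.7, -0.1]
opening: 0.0853
finger_force: 0.0
```

```bash
python3 - <<'E'
from h import *
go([.5035,-.0148,.077],107.3)
c=snap('wrist','w7')
P=proj(c,[[.5035,-.0148,.099]])[0];print(P)
x,y=P.astype(int)
for k in blobs(c,(0,0,0),(179,255,60),(x-60,max(0,y-110),x+60,min(419,y+110)),300)[:3]:
    print(cv2.boundingRect(k),cen(k),cv2.minAreaRect(k),onplane(c,cv2.boxPoints(cv2.minAreaRect(k)),.097)[:,:2].round(4).tolist())
E
```

```text
clock 24.15 tcp [ 0.5016 -0.0158  0.1888] psi 107.4 F [ 0.1  0.7 -0.1] q7 0.01 open 0.0853 tilt [-0.0019  0.001 ]
az 0.0017 x 0.3 y 2.1 z 111.8
[287.91896076 214.90868664]
(278, 146, 20, 125) (287.1161964007998, 206.751166407465) ((287.5, 208.0), (124.0, 19.0), 90.0) [[0.4838, 0.0267], [0.4953, 0.0303], [0.5222, -0.0526], [0.5094, -0.0566]]
```

View pics/w7.png

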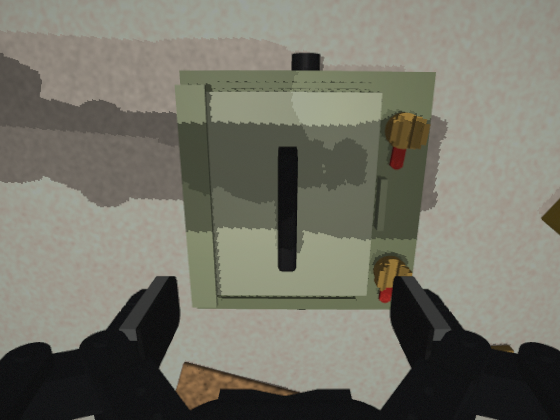

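Wrist view: handle bar upright at (288,208), both screws' wings pointing along the far edge, stop block visible at (380,202).

Call:
{"name": "send_rows", "arguments": {
  "rows": [
    {"x":1.1,"y":1.8,"z":40,"ax":0,"ay":0,"az":0},
    {"x":0,"y":0,"z":35,"ax":0,"ay":0,"az":0},
    {"x":0,"y":0,"z":22,"ax":0,"ay":0,"az":0},
    {"x":0,"y":0,"z":10,"ax":0,"ay":0,"az":0},
    {"x":0,"y":0,"z":4,"ax":0,"ay":0,"az":0},
    {"x":0,"y":0,"z":0,"ax":0,"ay":0,"az":0},
    {"x":0,"y":0,"z":0,"ax":0,"ay":0,"az":0}
  ]
}}

```text
clock: 24.9
tcp_pos: [0.505, -0.015, 0.0794]
ee_rot: [0.593, 0.805, 0.001, 0.001]
force: [0.2, -0.5, 0.4]
opening: 0.0857
finger_force: 0.0
```

```bash
python3 - <<'E'
from h import *
go([.503,-.0142,.077],107.3)
E
```

```text
clock 24.9 tcp [ 0.505  -0.015   0.0794] psi 107.31 F [ 0.2 -0.5  0.4] q7 -0.14 open 0.0857 tilt [ 0.0026 -0.0004]
az 0.0002 x 1.4 y -1.7 z 2.4
```

Close on the bar (gently first, then firm).

Call:
{"name": "send_rows", "arguments": {
  "rows": [
    {"x":1.4,"y":-1.5,"z":1.5,"ax":0,"ay":0,"az":0},
    {"x":0,"y":0,"z":0,"ax":0,"ay":0,"az":0},
    {"x":0,"y":0,"z":0,"ax":0,"ay":0,"az":0},
    {"x":0,"y":0,"z":0,"ax":0,"ay":0,"az":0},
    {"x":0,"y":0,"z":0,"ax":0,"ay":0,"az":0},
    {"x":0,"y":0,"z":0,"ax":0,"ay":0,"az":0},
    {"x":0,"y":0,"z":0,"ax":0,"ay":0,"az":0},
    {"x":0,"y":0,"z":0,"ax":0,"ay":0,"az":0}
  ],
  "claw": 1,
  "squeeze": 30
}}

```text
clock: 25.7
tcp_pos: [0.5022, -0.0145, 0.0767]
ee_rot: [0.593, 0.805, 0.0, 0.0]
force: [-0.5, -0.1, 3.0]
opening: 0.012
finger_force: 31.5
```

Call:
{"name": "send_rows", "arguments": {
  "rows": [
    {"x":0,"y":0,"z":0,"ax":0,"ay":0,"az":0},
    {"x":0,"y":0,"z":0,"ax":0,"ay":0,"az":0}
  ],
  "squeeze": 100
}}

```text
clock: 25.9
tcp_pos: [0.5024, -0.0145, 0.0769]
ee_rot: [0.593, 0.805, 0.0, 0.0]
force: [-0.7, -0.3, 6.7]
opening: 0.011
finger_force: 98.5
```

```bash
python3 - <<'E'
from h import *
go([.503,-.0142,.077],107.3)
E
```

```text
clock 25.9 tcp [ 0.5024 -0.0145  0.0769] psi 107.28 F [-0.7 -0.3  6.7] q7 -0.14 open 0.011 tilt [ 0.0009 -0.0003]
az -0.0003 x 0.1 y 0.6 z -0.1
```

Call:
{"name": "send_rows", "arguments": {
  "rows": [
    {"x":0,"y":0,"z":-1,"ax":0,"ay":0,"az":0},
    {"x":0,"y":-0.5,"z":-2.1,"ax":-0.031,"ay":0,"az":0},
    {"x":0,"y":-0.5,"z":-2.1,"ax":-0.031,"ay":0,"az":0},
    {"x":0,"y":-0.5,"z":-2.1,"ax":-0.031,"ay":0,"az":0},
    {"x":0,"y":-0.5,"z":-2.1,"ax":-0.031,"ay":0,"az":0},
    {"x":0,"y":0,"z":0,"ax":0,"ay":0,"az":0}
  ]
}}

```text
clock: 26.5
tcp_pos: [0.4985, -0.0154, 0.0852]
ee_rot: [0.592, 0.804, 0.05, 0.036]
force: [1.6, 1.1, -4.0]
opening: 0.0108
finger_force: 97.9
```

```bash
python3 - <<'E'
from h import *
go([.503,-.0142,.077],107.3)
E
```

```text
clock 26.5 tcp [ 0.4985 -0.0154  0.0852] psi 107.25 F [ 1.6  1.1 -4. ] q7 -0.09 open 0.0108 tilt [0.1174 0.0368]
az -0.0008 x -0.2 y 4.6 z 8.2
```

Call:
{"name": "send_rows", "arguments": {
  "rows": [
    {"x":0,"y":-0.5,"z":-2.2,"ax":-0.032,"ay":0,"az":0},
    {"x":0,"y":-0.5,"z":-2.2,"ax":-0.032,"ay":0,"az":0},
    {"x":0,"y":-0.5,"z":-2.2,"ax":-0.032,"ay":0,"az":0},
    {"x":0,"y":-0.5,"z":-2.2,"ax":-0.032,"ay":0,"az":0},
    {"x":0,"y":0,"z":0,"ax":0,"ay":0,"az":0}
  ]
}}

```text
clock: 27.0
tcp_pos: [0.4954, -0.0163, 0.0936]
ee_rot: [0.588, 0.799, 0.101, 0.074]
force: [1.6, 1.7, -5.0]
opening: 0.0108
finger_force: 98.1
```

```bash
python3 - <<'E'
from h import *
go([.503,-.0142,.077],107.3)
E
```

```text
clock 27.0 tcp [ 0.4954 -0.0163  0.0936] psi 107.26 F [ 1.6  1.7 -5. ] q7 -0.02 open 0.0108 tilt [0.2369 0.074 ]
az -0.0007 x -0.2 y 7.9 z 16.6
```

Call:
{"name": "send_rows", "arguments": {
  "rows": [
    {"x":0,"y":4.8,"z":1.2,"ax":0,"ay":0,"az":0},
    {"x":0,"y":4.8,"z":1.2,"ax":0,"ay":0,"az":0},
    {"x":0,"y":4.8,"z":1.2,"ax":0,"ay":0,"az":0},
    {"x":0,"y":4.8,"z":1.2,"ax":0,"ay":0,"az":0},
    {"x":0,"y":4.8,"z":1.2,"ax":0,"ay":0,"az":0},
    {"x":0,"y":0,"z":0,"ax":0,"ay":0,"az":0}
  ]
}}

```text
clock: 27.6
tcp_pos: [0.521, -0.0083, 0.0945]
ee_rot: [0.588, 0.799, 0.102, 0.075]
force: [-0.1, -0.3, -4.3]
opening: 0.011
finger_force: 98.3
```

```bash
python3 - <<'E'
from h import *
go([.503,-.0142,.077],107.3)
E
```

```text
clock 27.6 tcp [ 0.521  -0.0083  0.0945] psi 107.32 F [-0.1 -0.3 -4.3] q7 -0.07 open 0.011 tilt [0.2388 0.0748]
az 0.0004 x -0.3 y -18.9 z 17.5
```

Call:
{"name": "send_rows", "arguments": {
  "rows": [
    {"x":0,"y":2.5,"z":-9.7,"ax":0,"ay":0,"az":0},
    {"x":0,"y":5,"z":-19.4,"ax":0,"ay":0,"az":0},
    {"x":0,"y":7.4,"z":-29,"ax":0,"ay":0,"az":0},
    {"x":0,"y":7.4,"z":-29,"ax":0,"ay":0,"az":0},
    {"x":0,"y":5,"z":-19.4,"ax":0.05,"ay":0,"az":0},
    {"x":0,"y":0,"z":0,"ax":0.1,"ay":0,"az":0},
    {"x":0,"y":0,"z":0,"ax":0.1,"ay":0,"az":0},
    {"x":0,"y":0,"z":0,"ax":0,"ay":0,"az":0}
  ]
}}

```text
clock: 28.4
tcp_pos: [0.5224, -0.0073, 0.2051]
ee_rot: [0.592, 0.806, 0.003, 0.001]
force: [0.5, 0.6, -3.2]
opening: 0.0114
finger_force: 98.8
```

```bash
python3 - <<'E'
from h import *
go([.5375,-.338,.20],87.2)
E
```

```text
clock 28.4 tcp [ 0.5224 -0.0073  0.2051] psi 107.4 F [ 0.5  0.6 -3.2] q7 -0.04 open 0.0114 tilt [0.0045 0.004 ]
az 0.3525 x -329.6 y 31.2 z 5.1
```

Call:
{"name": "send_rows", "arguments": {
  "rows": [
    {"x":0,"y":0,"z":0,"ax":0,"ay":0,"az":0.1175},
    {"x":0,"y":0,"z":0,"ax":0,"ay":0,"az":0.1175},
    {"x":0,"y":0,"z":0,"ax":0,"ay":0,"az":0.1175}
  ]
}}

```text
clock: 28.7
tcp_pos: [0.519, -0.0089, 0.2042]
ee_rot: [0.726, 0.687, 0.001, 0.001]
force: [0.6, 0.7, -3.8]
opening: 0.0108
finger_force: 98.8
```

Call:
{"name": "send_rows", "arguments": {
  "rows": [
    {"x":-25,"y":2.4,"z":0,"ax":0,"ay":0,"az":0},
    {"x":-47,"y":4.4,"z":0,"ax":0,"ay":0,"az":0},
    {"x":-47,"y":4.4,"z":0,"ax":0,"ay":0,"az":0},
    {"x":-47,"y":4.4,"z":0,"ax":0,"ay":0,"az":0},
    {"x":-47,"y":4.4,"z":0,"ax":0,"ay":0,"az":0},
    {"x":-47,"y":4.4,"z":0,"ax":0,"ay":0,"az":0},
    {"x":-46,"y":4.4,"z":0,"ax":0,"ay":0,"az":0},
    {"x":-24,"y":2.4,"z":0,"ax":0,"ay":0,"az":0}
  ]
}}

```text
clock: 29.5
tcp_pos: [0.5319, -0.3463, 0.204]
ee_rot: [0.727, 0.687, 0.0, 0.002]
force: [-0.1, -1.4, -4.8]
opening: 0.011
finger_force: 98.8
```

Call:
{"name": "send_rows", "arguments": {
  "rows": [
    {"x":0,"y":0,"z":40,"ax":0,"ay":0,"az":0},
    {"x":0,"y":0,"z":40,"ax":0,"ay":0,"az":0},
    {"x":0,"y":0,"z":30,"ax":0,"ay":0,"az":0},
    {"x":0,"y":0,"z":0,"ax":0,"ay":0,"az":0},
    {"x":0,"y":0,"z":0,"ax":0,"ay":0,"az":0}
  ]
}}

```text
clock: 30.0
tcp_pos: [0.5342, -0.3402, 0.0949]
ee_rot: [0.725, 0.689, 0.001, 0.001]
force: [0.6, -0.0, -2.7]
opening: 0.0106
finger_force: 98.7
```

```bash
python3 - <<'E'
from h import *
go([.5375,-.338,.023],87.2)
E
```

```text
clock 30.0 tcp [ 0.5342 -0.3402  0.0949] psi 87.07 F [ 0.6 -0.  -2.7] q7 0.09 open 0.0106 tilt [0.0032 0.0009]
az -0.0023 x 2.3 y 3.2 z 71.9
```

Call:
{"name": "send_rows", "arguments": {
  "rows": [
    {"x":2.3,"y":3.2,"z":25,"ax":0,"ay":0,"az":0},
    {"x":0,"y":0,"z":22,"ax":0,"ay":0,"az":0},
    {"x":0,"y":0,"z":12,"ax":0,"ay":0,"az":0},
    {"x":0,"y":0,"z":4,"ax":0,"ay":0,"az":0},
    {"x":0,"y":0,"z":2,"ax":0,"ay":0,"az":0},
    {"x":0,"y":0,"z":0,"ax":0,"ay":0,"az":0},
    {"x":0,"y":0,"z":0,"ax":0,"ay":0,"az":0}
  ]
}}

```text
clock: 30.7
tcp_pos: [0.5387, -0.3382, 0.0303]
ee_rot: [0.725, 0.689, 0.001, 0.001]
force: [-0.3, 0.5, -3.8]
opening: 0.011
finger_force: 98.7
```

```bash
python3 - <<'E'
from h import *
go([.5375,-.338,.023],87.2)
c=snap('top','t2');s=snap('side','s2')
g=blobs(s,(20,15,120),(60,120,255),(270,110,345,180),50)
a=cv2.resize(c['frame'][150:270,360:490,::-1],(400,369),interpolation=2);b=cv2.resize(s['frame'][110:190,260:350,::-1],(400,356),interpolation=2)
cv2.imwrite('pics/ts2.png',np.hstack([a,cv2.copyMakeBorder(b,0,13,0,0,0)]))
E
```

```text
clock 30.7 tcp [ 0.5387 -0.3382  0.0303] psi 87.08 F [-0.3  0.5 -3.8] q7 0.04 open 0.011 tilt [ 0.0038 -0.0005]
az -0.002 x 0.2 y -1.3 z 7.3
```

View pics/ts2.png

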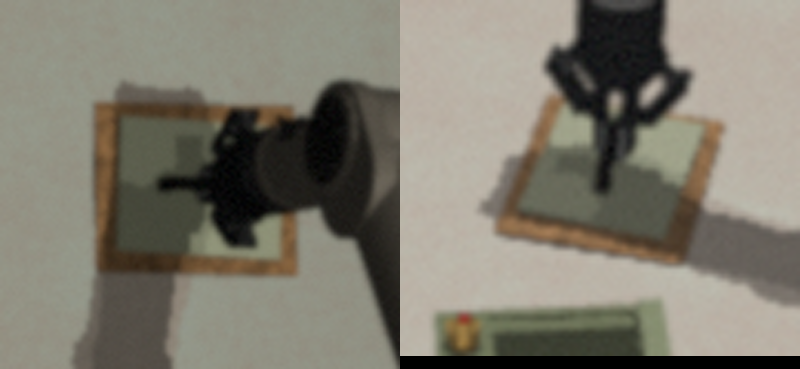

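Both views show the cover over the mat, cork rim even on all sides. (Picture allowance used up; the rest goes by numbers.)

Call:
{"name": "send_rows", "arguments": {
  "rows": [
    {"x":0,"y":-1,"z":2.5,"ax":0,"ay":0,"az":0},
    {"x":0,"y":0,"z":2,"ax":0,"ay":0,"az":0},
    {"x":0,"y":0,"z":1.2,"ax":0,"ay":0,"az":0},
    {"x":0,"y":0,"z":0.8,"ax":0,"ay":0,"az":0},
    {"x":0,"y":0,"z":0.4,"ax":0,"ay":0,"az":0},
    {"x":0,"y":0,"z":0,"ax":0,"ay":0,"az":0}
  ]
}}

```text
clock: 31.4
tcp_pos: [0.5367, -0.3378, 0.023]
ee_rot: [0.725, 0.689, 0.0, 0.0]
force: [-4.0, 1.6, 6.3]
opening: 0.0111
finger_force: 100.2
```

Call:
{"name": "send_rows", "arguments": {
  "rows": [
    {"x":0,"y":0,"z":0,"ax":0,"ay":0,"az":0},
    {"x":0,"y":0,"z":0,"ax":0,"ay":0,"az":0},
    {"x":0,"y":0,"z":0,"ax":0,"ay":0,"az":0}
  ],
  "squeeze": 20
}}

```text
clock: 31.7
tcp_pos: [0.5367, -0.3378, 0.023]
ee_rot: [0.725, 0.689, 0.0, 0.0]
force: [-3.7, 1.9, 5.2]
opening: 0.0107
finger_force: 100.2
```

Call:
{"name": "send_rows", "arguments": {
  "rows": [
    {"x":0,"y":0,"z":0,"ax":0,"ay":0,"az":0},
    {"x":0,"y":0,"z":0,"ax":0,"ay":0,"az":0},
    {"x":0,"y":0,"z":0,"ax":0,"ay":0,"az":0},
    {"x":0,"y":0,"z":0,"ax":0,"ay":0,"az":0},
    {"x":0,"y":0,"z":0,"ax":0,"ay":0,"az":0},
    {"x":0,"y":0,"z":0,"ax":0,"ay":0,"az":0},
    {"x":0,"y":0,"z":0,"ax":0,"ay":0,"az":0}
  ],
  "claw": -1
}}

```text
clock: 32.4
tcp_pos: [0.537, -0.3378, 0.0222]
ee_rot: [0.725, 0.689, 0.001, 0.001]
force: [-0.4, -0.8, 0.4]
opening: 0.0852
finger_force: 0.0
```

Call:
{"name": "send_rows", "arguments": {
  "rows": [
    {"x":0,"y":0,"z":-15,"ax":0,"ay":0,"az":0},
    {"x":0,"y":0,"z":-30,"ax":0,"ay":0,"az":0},
    {"x":0,"y":0,"z":-45,"ax":0,"ay":0,"az":0},
    {"x":0,"y":0,"z":-45,"ax":0,"ay":0,"az":0},
    {"x":0,"y":0,"z":-45,"ax":0,"ay":0,"az":0},
    {"x":0,"y":0,"z":0,"ax":0,"ay":0,"az":0},
    {"x":0,"y":0,"z":0,"ax":0,"ay":0,"az":0}
  ]
}}

```text
clock: 33.1
tcp_pos: [0.5374, -0.3381, 0.2047]
ee_rot: [0.725, 0.689, 0.001, 0.002]
force: [-0.4, -0.3, -0.9]
opening: 0.0857
finger_force: 0.0
```

```bash
python3 - <<'E'
from h import *
go([.537,-.338,.2],87.2)
c=snap('wrist','w8')
C=np.array([.5372,-.338,.01])
k=blobs(c,(20,10,60),(75,140,255),None,3000)
for q in k[:2]: print('cover',cv2.contourArea(q),cen(q),onplane(c,cv2.boxPoints(cv2.minAreaRect(q)),.01)[:,:2].round(4).tolist(),onplane(c,cv2.boxPoints(cv2.minAreaRect(q)),.01)[:,:2].mean(0))
k=blobs(c,(5,80,40),(20,255,255),None,3000)
for q in k[:2]: r=onplane(c,cv2.boxPoints(cv2.minAreaRect(q)),.006)[:,:2];print('mat',cv2.boundingRect(q),r.round(4).tolist(),r.mean(0))
s=snap('side','s3')
q=blobs(s,(100,120,40),(130,255,255),(250,270,300,310))[0];print('key side',cen(q),'was 275.0 289.0')
E
```

```text
clock 33.1 tcp [ 0.5374 -0.3381  0.2047] psi 87.09 F [-0.4 -0.3 -0.9] q7 0.15 open 0.0857 tilt [ 0.005  -0.0019]
az -0.0018 x 0.0 y -0.4 z 4.7
cover 126356.0 (309.051754566463, 205.8180062680047) [[0.3066, -0.1693], [0.7789, -0.1931], [0.8595, -0.6397], [0.1787, -0.6024]] [ 0.53094469 -0.40115293]
cover 23205.0 (282.65153343388636, 174.08676291029232) [[0.4752, -0.256], [0.6064, -0.2627], [0.6075, -0.423], [0.4573, -0.4151]] [ 0.53657912 -0.33918864]
mat (186, 68, 191, 210) [[0.4565, -0.2386], [0.6238, -0.2416], [0.6357, -0.4406], [0.438, -0.4378]] [ 0.53849788 -0.33964006]
key side (275.33234126984127, 288.85714285714283) was 275.0 289.0
```

Measured in the last wrist picture, the cover lies about 2 mm from the mat's centre. The key hangs where it did at the start, and the arm is clear.

```bash
python3 -c "
from cell import *
print(close_job())"
```

```text
the job is handed in; nothing more can be done
None
```

The job is handed in at about 33 s: both screws are turned to their stops, the key hangs back in its rack, and the cover lies handle up about 2 mm from the mat's centre; I viewed 11 pictures, one over the limit of 10, and no verdict came back.

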